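# Set the tea counter's glass wing on the second hole of its stay

## Task

Set the glass wing of the counter screen open on its stay, so that cups can be handed out past it: lift the stay bar over the peg, push the wing out, and drop the second hole from the knob over the peg so that the bar lies fully down. Feel for the hole gently, never forcing the bar against the peg; leave the tea things where they are, and let go.

Things in the scene. Friction and masses are not known exactly. Their poses are not given: they have to be found in the camera images.
- screen: Low glazed oak screen fixed across the counter, 940 mm long, 235 mm high, with a 350 mm opening in its middle. Origin on the counter under the screen's middle; x points through the screen away from the worker, y along it to the left, z up. In the opening an oak ledge, top 18 mm above the counter, reaches 130 mm from the screen's middle plane towards the worker.
- wing (a joint): Opening angle of the glass wing (rad): 0 shut, grows to 1.4 as it opens away from the worker. 335 mm wide, 235 mm high; it turns about an upright axis at x 0, y +170 mm of the screen and, shut, runs along the screen's -y. Its stiff hinges hold it where it is left: 1.5 to 2 N along the stay bar moves it.
- stay_eye (a point): Eye of the stay: the point where the stay bar is riveted to the inner face of the wing, 160 mm along the wing from its hinge axis and 22 mm in front of (-x, at wing angle 0) its middle plane, 26 mm above the counter. Here the bar swivels freely sideways and lifts.
- stay_knob (a point): Middle of the upright round steel knob on the stay bar near its free end, gripped from above: shank 15 mm thick, 38 mm tall over the bar, with a 20 mm cap (its top 5 mm). Site 47 mm above the counter when the bar is down, 18 mm above the bar's top, 245 mm from the eye. Turns with the bar: -x points along the bar from eye to knob, z up.
- stay_hole (a point): Centre of the lower rim of the second hole from the knob, 100 mm from the knob and 145 mm from the eye; axes as the knob's. The stay has four round holes of 11 mm on its middle line, 60, 100, 140 and 180 mm from the knob.
- stay (a joint): Lift of the stay bar (rad): 0 level, fully down (a stop at the eye keeps it from dropping lower), grows to 0.7 as the knob is raised. About 0.08 when the bar rests on the peg's tip at the second hole. Straight steel bar, 272 mm long, 24 mm wide, 6 mm thick, underside 23 mm above the counter when down, about 0.22 kg.
- peg_plate: Slotted steel plate, 70 x 22 x 4 mm, on the ledge, 70 mm before the screen's middle plane and 28 mm left of its middle; origin amid its underside, axes as the screen's. One upright peg, 8 mm thick, its rim bevelled to 7 mm at the tip 35 mm above the counter, stands clamped in the slot, up to 15 mm either way of the origin along x: where exactly is not measured and must be felt or seen.
- kettle: Brushed steel kettle on its round black base, 160 mm across, about 205 mm high, near the left of the work; origin under the base.
- jar: Glass sugar jar with clamp latch, 90 mm across and 120 mm high, on the right nearer the robot; origin under it.
- saucer: White melamine saucer, 144 mm across, 15 mm high, on the right; a stirring stick lies on its rim; origin under it.
- cup: Empty white ceramic cup standing on the saucer, 76 mm across and 75 mm high; origin under it.

How it is judged:
By the outcome, as a careful person would: the job done as asked, in the order asked, and still so for the second after the job is handed in, with the robot touching nothing.
It also fails if it takes over 67 s, if anything falls off the work surface, if the arm or the gripper's body presses on something with over 40 N, if the wrist force passes 120 N, or if a joint passes its speed limit or range.

## Robot

A 6-joint arm with a two-finger parallel gripper is mounted at the origin on the work surface. World frame = base frame: x ahead of the robot, y to its left, z up, the work surface at z = 0. Lengths are in mm, angles in rad, forces in N, time in s.
With the tool pointing down it reaches from about 275 to 750 mm from the base axis. Payload 10.2 kg.
Tool frame: the origin (TCP) lies at the very end of the fingers, on their centre line; the grasp point (between the pads) lies behind it (ctrl.grasp_offset is the z of the grasp point in the tool frame, in mm); z points along the fingers, y is the direction in which the jaws open and shut (so a half turn about z gives the same grasp; the last joint's range is limited). The gripper opens to 85 mm and grips with 20 to 120 N. Pads are 22 mm wide; open, the fingers measure 114 mm over their backs; the gripper's body (76 mm by 85 mm) begins 54 mm behind the grasp point. The pads swing forward as they close: fully open they stand 13 mm farther back than shut.
Start: joints at [-1.558, 0.313, 1.498, -0, 1.331, -0.223], TCP at [122.637, -510.481, 231.294] pointing down, gripper open.
Joint ranges: [-2.94, 2.94], [-0.97, 2.17], [0.19, 2.56], [-1.23, 4.37], [0.02, 3.11], [-2.88, 2.88]. Speed limits (rad/s): [2.39, 2.39, 3.01, 3.14, 3.14, 3.14].

## Interface

Orientations are given as a unit quaternion [w, x, y, z].
In Python, from rig import ctrl, capture, job gives the robot as it stands. The module is installed in compiled form; this text tells all that it offers.
- The arm moves only by the tool move_arm, never from a script. Its argument "series" is a list of rows, each a list of 7 numbers: the turn, a rotation vector about the tool's x, y, z in rad, then the shift along the tool's x, y, z in cm, then the opening, from 0 (shut) to 1 (fully open). A call has 1 to 5 rows; each row is the pose to reach, as a shift and turn from the pose measured when the call began, along the tool's axes at that moment; what a row does not reach only later rows make up. A row lasts 1/12 s, in which the tool goes at most 41.7 mm and 7.16 degrees, less where a joint would pass 70% of its speed; a pose out of reach is approached as far as the arm can. A call with a gripper value outside its range is refused whole. The fingers move at their own pace and stop on an object; "grip_force" is the grip in N (left out, the last holds). Time passes only in rows, so rows that repeat a pose let the fingers close. It gives the time, the measured TCP pose, the force and the opening at its end, in the units of the state.
- ctrl.sense(): the state, without advancing time (a new reading comes with each control period).
- capture(name): name is "scene" or "top" or "wrist"; returns a dict with "frame" (400x640x3 uint8, red, green, blue), "mtx" (3x3 intrinsics, pixels), "dist" ([k1, k2, p1, p2, k3] as OpenCV has them; the pictures are not rectified), "R" (3x3) and "t" (3): a world point X has camera coordinates R X + t. Camera axes: x right, y down, z forward; pixel columns grow to the right and rows downward; lengths in mm; the calibration is good to about 2 mm. A picture is of the moment at which its call begins. There is no depth.
- job.finish_job(): hands the job in, once; it reports no verdict.
The state is a dict: "time_s": time; "joints": joint angles; "dq": joint speeds; "tau": joint torques, N m; "eef_pos": TCP position; "ee_rot": TCP orientation; "force": force on the tool from outside, world axes, zero at the start; "wrist_torque": the same for the moment, N m; "grip_width": opening from 0.0 (shut) to 1.0 (fully open).
Only numpy, scipy, OpenCV 4.12 (cv2) and the standard library are available. Lean on these libraries where they do the work, as an engineer would, in place of code of your own. Each camera call takes 0.05 s, during which the arm holds its last target.

## Working session

There is one attempt and no reset: what is moved stays moved. The work goes in short steps, Python scripts to look and compute and a tool call to move; the robot and the scene stay as the last step left them, time stands still between calls to the robot, and variables do not carry over. Pictures are saved under pics/ and viewed, and the job is handed in when it is done.

Besides the shell and the picture viewer there is one more tool, called after "Request:" as name(argument=value, ...) on one line, values as JSON. move_arm: Moves the arm, as the interface text tells. Its arguments: {"type":"object","properties":{"series":{"type":"array","items":{"type":"array","items":{"type":"number"}}},"grip_force":{"type":"number"}},"required":["series"]}

```bash
ls; mkdir -p pics
python3 - <<'E'
from rig import ctrl,capture,job
import cv2
s=ctrl.sense();print(s, ctrl.grasp_offset)
for n in ["scene","top","wrist"]:
    c=capture(n);cv2.imwrite(f"pics/{n}0.png",c["frame"][:,:,::-1]);print(n,c["mtx"],c["dist"],c["R"],c["t"])
E
```

```text
pics
{'time_s': 0.0, 'joints': array([-1.55836689e+00,  3.13429171e-01,  1.49841070e+00,  2.36905453e-05,
        1.33100689e+00, -2.23412829e-01]), 'dq': array([ 0.0013205 ,  0.00013332, -0.00071044,  0.00038667,  0.00173939,
        0.00013092]), 'tau': array([ 1.58104260e-03, -4.12262678e+01, -2.59743440e+01, -1.03748957e-04,
        4.09666260e-03, -1.20084738e-05]), 'eef_pos': array([ 122.65688138, -510.21559356,  230.75566759]), 'ee_rot': array([-6.22355256e-04,  9.93055492e-01,  1.17645211e-01,  7.74668420e-05]), 'force': array([ 1.32596473, -0.74151803, -0.58707338]), 'wrist_torque': array([0.01353865, 0.04959317, 0.06204051]), 'grip_width': 0.9967001690802919} -18.700000000000003
scene [[502.90165451   0.         315.52543979]
 [  0.         502.90165451 202.5621113 ]
 [  0.           0.           1.        ]] [-0.01011195  0.          0.          0.          0.        ] [[-0.99192041  0.12685388 -0.00141526]
 [ 0.10940169  0.84970039 -0.51579116]
 [-0.06422756 -0.51177861 -0.85671318]] [ 501.35726666  -36.69944742 1466.7061284 ]
top [[413.7269782    0.         314.55624791]
 [  0.         413.7269782  199.17441445]
 [  0.           0.           1.        ]] [-0.095319  0.        0.        0.        0.      ] [[ 6.10739844e-04 -9.99660696e-01  2.60407169e-02]
 [-9.90861589e-01 -4.11735801e-03 -1.34819726e-01]
 [ 1.34881200e-01 -2.57204063e-02 -9.90527901e-01]] [  -8.74823244  514.50627    1101.57880423]
wrist [[319.49535609   0.         319.97650271]
 [  0.         319.49535609 203.81743234]
 [  0.           0.           1.        ]] [-0.02406778  0.          0.          0.          0.        ] [[ 0.23275349 -0.97253424 -0.00172183]
 [-0.93878817 -0.22513879  0.26074758]
 [-0.2539736  -0.05907347 -0.96540548]] [-523.47527844  -33.42633337  378.38435206]
```

View pics/scene0.png

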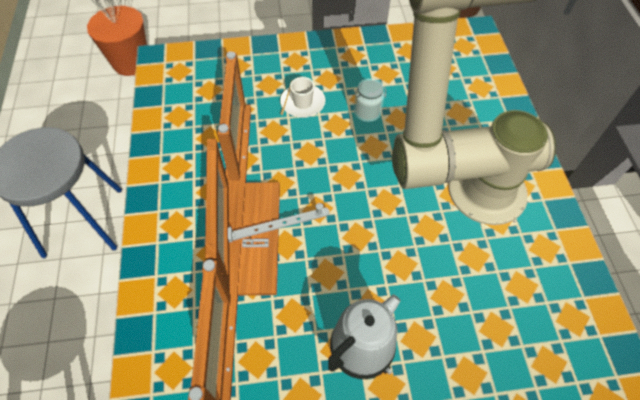

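View pics/top0.png

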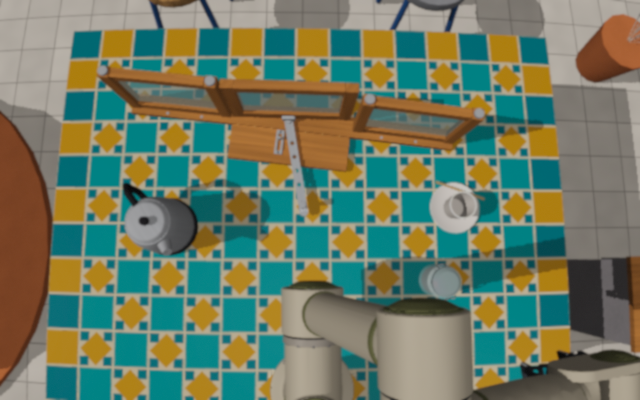

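View pics/wrist0.png

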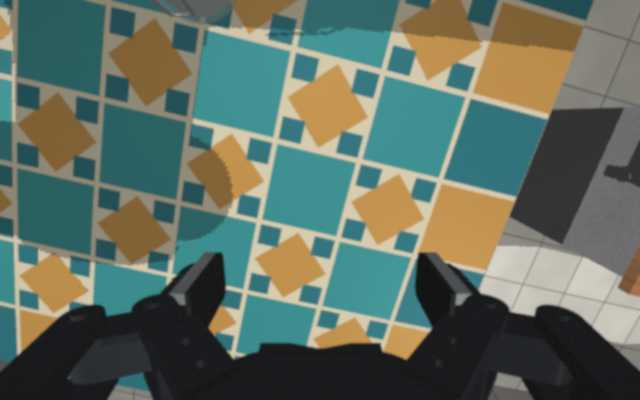

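```bash
cat > h.py <<'E'
from rig import ctrl,capture,job
import cv2,numpy as np
from scipy.spatial.transform import Rotation as Rn
def ray(c,uv):
    p=cv2.undistortPoints(np.array([[uv]],float),c["mtx"],np.array(c["dist"]))[0,0]
    R=np.array(c["R"]);t=np.array(c["t"])
    return -R.T@t, R.T@np.array([p[0],p[1],1])
def onz(c,uv,z):
    o,d=ray(c,uv);return o+d*(z-o[2])/d[2]
def proj(c,X):
    r=cv2.Rodrigues(np.array(c["R"]))[0]
    return cv2.projectPoints(np.array(X,float).reshape(-1,1,3),r,np.array(c["t"],float),c["mtx"],np.array(c["dist"]))[0][:,0]
def pose():
    s=ctrl.sense();q=s["ee_rot"];return s,Rn.from_quat([q[1],q[2],q[3],q[0]])
def crop(c,name,x0,y0,x1,y1,k):
    f=c["frame"][y0:y1,x0:x1,::-1];cv2.imwrite("pics/"+name,cv2.resize(f,None,fx=k,fy=k,interpolation=cv2.INTER_CUBIC))
E
python3 - <<'E'
from h import *
c=capture("top");crop(c,"t1.png",215,70,375,220,5)
c=capture("scene");crop(c,"s1.png",195,120,345,310,3)
E
```

```text
(no output)
```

View pics/t1.png

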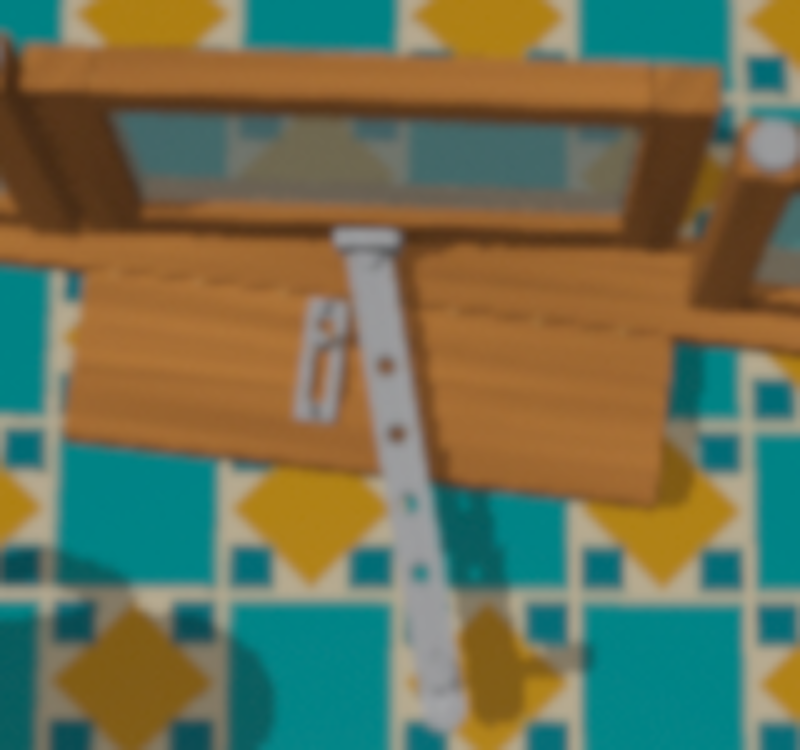

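View pics/s1.png

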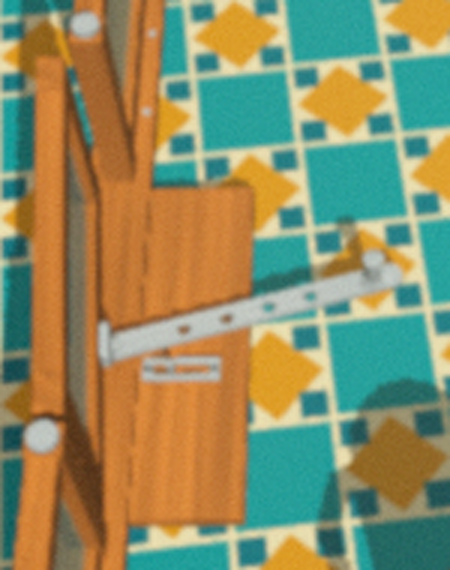

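Run:
```python
from h import *
c=capture("top");s=capture("scene")
T=lambda x,y:(215+(x-2)/5,70+(y-2)/5)
S=lambda x,y:(195+(x-1)/3,120+(y-1)/3)
for n,p in dict(a=(311,297),b=(347,300),cc=(331,422),d=(294,418)).items(): print("plate",n,onz(c,T(*p),22).round(1))
for p in [(143,360),(219,357),(221,380),(143,383)]: print("plateS",onz(s,S(*p),22).round(1))
for p in [(63,440),(655,507)]: print("ledge",onz(c,T(*p),18).round(1))
for p in [(252,187),(245,522)]: print("ledgeS",onz(s,S(*p),18).round(1))
print("pegtip T",onz(c,T(326,325),35).round(1))
for p in [(386,366),(397,434),(409,503),(420,571)]: print("hole",onz(c,T(*p),29).round(1))
for p in [(184,330),(227,319),(269,307),(311,297)]: print("holeS",onz(s,S(*p),29).round(1))
def tri(u,v):
    o1,d1=ray(c,u);o2,d2=ray(s,v)
    A=np.stack([d1,-d2],1);k=np.linalg.lstsq(A,o2-o1,rcond=None)[0]
    a,b=o1+k[0]*d1,o2+k[1]*d2;return ((a+b)/2).round(1),np.linalg.norm(a-b).round(1)
print("knobtop T",onz(c,T(443,712),67).round(1),"S",onz(s,S(374,257),67).round(1),tri(T(443,712),S(374,257)))
print("eye T",onz(c,T(372,255),29).round(1))
for a,b in [((103,70),(195.5,393)),((210,82),(209,265)),((369,99),(224,128)),((479,115),(231.5,56))]:
  print("post",onz(c,a,235).round(1),onz(s,b,235).round(1),tri(a,b))
```

```text
plate a [717.5  99.8  22. ]
plate b [715.9  79.3  22. ]
plate cc [644.4  87.4  22. ]
plate d [646.7 108.3  22. ]
plateS [715.5  82.5  22. ]
plateS [647.3  88.2  22. ]
plateS [647.3 111.4  22. ]
plateS [716.7 105.5  22. ]
ledge [634.4 239.1  18. ]
ledge [597.5 -95.6  18. ]
ledgeS [601.4 -93.6  18. ]
ledgeS [637.8 246.   18. ]
pegtip T [697.2  90.2  35. ]
hole [675.3  56.5  29. ]
hole [636.  50.  29.]
hole [596.6  43.   29. ]
hole [558.2  36.6  29. ]
holeS [676.3  60.5  29. ]
holeS [636.7  54.1  29. ]
holeS [597.6  46.6  29. ]
holeS [558.4  41.1  29. ]
knobtop T [475.7  23.5  67. ] S [498.6  28.5  67. ] (array([487.4,  20.4,  47.1]), np.float64(20.2))
eye T [740.4  65.1  29. ]
post [800.4 509.7 235. ] [800.1 508.7 235. ] (array([799.8, 509. , 236.3]), np.float64(0.0))
post [766.3 245.5 235. ] [769.5 246.1 235. ] (array([768.6, 245.7, 232.8]), np.float64(2.7))
post [ 726.6 -130.8  235. ] [ 724.4 -132.   235. ] (array([ 724.7, -130.1,  237.9]), np.float64(1.5))
post [ 692.6 -396.6  235. ] [ 694.7 -391.6  235. ] (array([ 695.4, -400.2,  227.2]), np.float64(0.1))
```

```bash
cat >> h.py <<'E'
def Rt(yaw,pitch=0):
    # tool x along bar (knob->eye), z down; pitch>0: knob end raised (x axis dips)
    return Rn.from_euler('z',yaw)*Rn.from_euler('y',pitch)*Rn.from_euler('x',np.pi)
def delta(p,yaw,pitch=0):
    s,R=pose();d=R.inv().apply(np.array(p)-s["eef_pos"])/10
    r=(R.inv()*Rt(yaw,pitch)).as_rotvec()
    print("t",s["time_s"],"pos",s["eef_pos"].round(1),"eul",R.as_euler('ZYX').round(3),"F",s["force"].round(1),"T",s["wrist_torque"].round(2),"g",round(s["grip_width"],3),"\n rot",r.round(3),"cm",d.round(2),"n",np.linalg.norm(d)/4.17)
E
python3 - <<'E'
from h import *
delta([470,25,200],.165)
E
```

```text
t 0.35 pos [ 122.6 -510.4  231.2] eul [ 0.236 -0.    -3.141] F [-0.6  0.3 -0.1] T [ 0.   -0.05 -0.01] g 0.997 
 rot [-0.    -0.     0.071] cm [ 46.28 -43.95   3.13] n 15.323707773208946
```

Request:
move_arm(series=[[0,0,0,3,-2.8,0,1],[0,0,0,6,-5.6,0,1],[0,0,0,9,-8.4,0,1],[0,0,0,12,-11.2,0,1],[0,0,0,15,-14,0,1]])

```text
time_s: 0.77
eef_pos: [236.4, -337.5, 231.2]
ee_rot: [-0.0, 0.993, 0.117, 0.0]
force: [1.5, -0.7, 0.3]
grip_width: 0.999
```

Request:
move_arm(series=[[0,0,0,3,-2.8,0,1],[0,0,0,6,-5.6,0,1],[0,0,0,9,-8.4,0,1],[0,0,0,12,-11.2,0,1],[0,0,0,15,-14,0,1]])

```text
time_s: 1.18
eef_pos: [350.2, -164.5, 231.5]
ee_rot: [0.0, 0.993, 0.117, 0.0]
force: [1.1, -0.7, -0.7]
grip_width: 0.998
```

Request:
move_arm(series=[[0,0,0,3,-2.8,0,1],[0,0,0,6,-5.6,0,1],[0,0,0,9,-8.4,0,1],[0,0,0,12,-11.2,0,1],[0,0,0,14,-14,1,1]])

```text
time_s: 1.6
eef_pos: [455.9, 6.3, 222.8]
ee_rot: [0.001, 0.993, 0.118, 0.002]
force: [0.7, -0.9, 0.2]
grip_width: 1.002
```

Run:
```python
from h import *
delta([470,25,180],.165)
```

```text
t 1.6 pos [455.9   6.3 222.8] eul [ 0.236 -0.004  3.139] F [ 0.7 -0.9  0.2] T [-0.06 -0.05 -0.03] g 1.002 
 rot [ 0.002 -0.004  0.071] cm [ 1.79 -1.49  4.28] n 1.1694905401883848
```

Request:
move_arm(series=[[0,0,0.04,1,-0.8,2,1],[0,0,0.07,1.8,-1.5,4.3,1],[0,0,0.07,1.8,-1.5,4.3,1]])

```text
time_s: 1.85
eef_pos: [468.9, 26.9, 176.4]
ee_rot: [-0.0, 0.997, 0.083, -0.001]
force: [-0.7, 0.4, -1.5]
grip_width: 1.002
```

Run:
```python
from h import *
delta([470,25,180],.165)
c=capture("wrist");cv2.imwrite("pics/w1.png",c["frame"][:,:,::-1])
np.save("w1.npy",c,allow_pickle=True)
```

```text
t 1.85 pos [468.9  26.9 176.4] eul [ 1.670e-01  2.000e-03 -3.141e+00] F [-0.7  0.4 -1.5] T [-0.06  0.01  0.04] g 1.002 
 rot [-0.001  0.002  0.002] cm [ 0.08  0.2  -0.36] n 0.10154472855366414
```

View pics/w1.png

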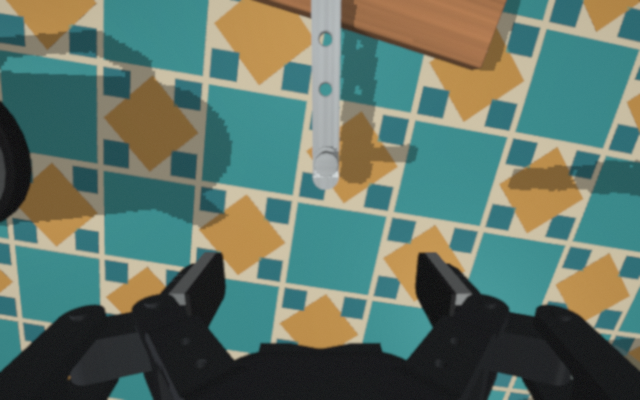

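Run:
```python
from h import *
c=np.load("w1.npy",allow_pickle=True).item()
print(onz(c,(325,159),67),onz(c,(325,38),29),onz(c,(325,89),29),onz(c,(325,179),29))
h1,h2=onz(c,(325,89),29),onz(c,(325,38),29)
d=(h2-h1)/np.linalg.norm(h2-h1);print(np.linalg.norm(h2-h1),"yaw",np.arctan2(d[1],d[0]),"knob",h1-60*d)
```

```text
[503.10115561  29.65099545  67.        ] [597.20703439  45.26080579  29.        ] [557.62998667  38.4724308   29.        ] [480.31875796  25.19735287  29.        ]
40.15500890954204 yaw 0.16987003051447075 knob [498.49358185  28.3291757   29.        ]
```

Run:
```python
from h import *
delta([499,28.5,80],.17)
delta([499,28.5,33],.17)
```

```text
t 1.9 pos [469.3  25.7 178.5] eul [ 0.168 -0.     3.141] F [-0.1 -0.2  0.7] T [-0.01 -0.01 -0.02] g 1.003 
 rot [ 0.001 -0.    -0.002] cm [2.97 0.22 9.85] n 2.4684763749823175
t 1.9 pos [469.3  25.7 178.5] eul [ 0.168 -0.     3.141] F [-0.1 -0.2  0.7] T [-0.01 -0.01 -0.02] g 1.003 
 rot [ 0.001 -0.    -0.002] cm [ 2.97  0.22 14.55] n 3.5621414697417184
```

Request:
move_arm(series=[[0,0,0,2.97,0.22,2.5,1],[0,0,0,2.97,0.22,6,1],[0,0,0,2.97,0.22,9.8,1],[0,0,0,2.97,0.22,9.8,1]])

```text
time_s: 2.23
eef_pos: [496.1, 28.0, 76.4]
ee_rot: [-0.001, 0.996, 0.084, -0.004]
force: [-1.6, 0.6, -1.6]
grip_width: 0.999
```

Run:
```python
from h import *
delta([499,28.5,33],.17)
c=capture("wrist");cv2.imwrite("pics/w2.png",c["frame"][:,:,::-1])
np.save("w2.npy",c,allow_pickle=True)
```

```text
t 2.2333 pos [496.1  28.   76.4] eul [ 0.168  0.008 -3.139] F [-1.6  0.6 -1.6] T [0.01 0.04 0.02] g 0.999 
 rot [-0.002  0.008 -0.002] cm [0.34 0.01 4.33] n 1.04231512098444
```

View pics/w2.png

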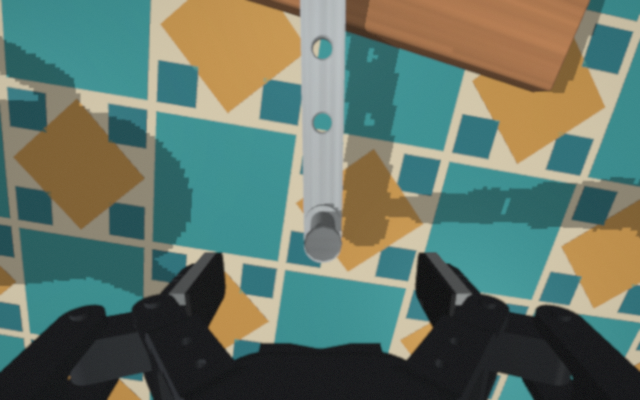

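Request:
move_arm(series=[[0,0,0,0.3,0,2.5,1],[0,0,0,0.3,0,4.3,1],[0,0,0,0.3,0,4.3,1],[0,0,0,0.3,0,4.3,0.6]], grip_force=30)

```text
time_s: 2.62
eef_pos: [501.6, 27.7, 39.2]
ee_rot: [0.0, 0.996, 0.084, -0.001]
force: [0.5, -1.8, -0.3]
grip_width: 0.883
```

Run:
```python
from h import *
c=capture("wrist");cv2.imwrite("pics/w3.png",c["frame"][:,:,::-1])
delta([499,28.5,33],.17)
h1,h2=[onz(c,p,67) for p in [(320,300),(323,300)]];print(h1,h2)
```

```text
t 2.6667 pos [501.9  27.8  39.5] eul [1.670e-01 1.000e-03 3.141e+00] F [ 1.5  0.2 -0.2] T [ 0.03  0.05 -0.  ] g 0.808 
 rot [ 0.     0.001 -0.003] cm [-0.27 -0.12  0.65] n 0.17128277955420537
[496.07088847  27.69176776  67.        ] [496.27283336  26.49326073  67.        ]
```

View pics/w3.png

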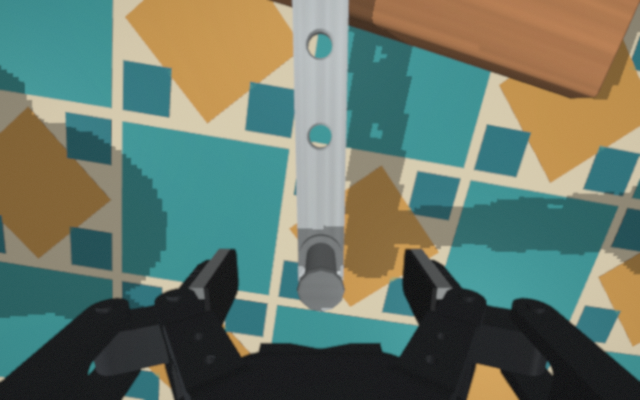

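Request:
move_arm(series=[[0,0,0,-0.25,0,0.6,0.6],[0,0,0,-0.25,0,0.6,0.3],[0,0,0,-0.25,0,0.6,0.2],[0,0,0,-0.25,0,0.6,0.1],[0,0,0,-0.25,0,0.6,0.0]], grip_force=30)

```text
time_s: 3.08
eef_pos: [499.6, 27.3, 33.9]
ee_rot: [0.0, 0.996, 0.084, -0.0]
force: [-0.4, -0.4, 0.6]
grip_width: 0.212
```

Run:
```python
from h import *
c=capture("wrist");cv2.imwrite("pics/w4.png",c["frame"][:,:,::-1])
delta([499,28.5,33],.17)
```

```text
t 3.1333 pos [499.5  27.3  33.8] eul [0.168 0.    3.141] F [-0.9  0.2  0.3] T [-0.01 -0.01 -0.03] g 0.214 
 rot [ 0.     0.    -0.002] cm [-0.03 -0.12  0.08] n 0.03570388399693979
```

View pics/w4.png

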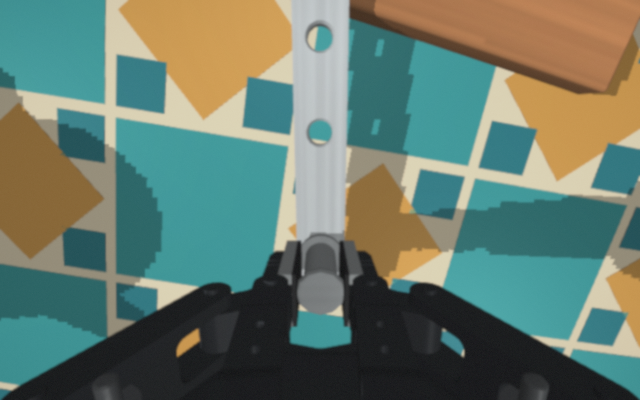

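```bash
cat >> h.py <<'E'
PSI=-0.113; O=np.array([747.5,59.]); PEG=np.array([-56.,28.])
XS=np.array([np.cos(PSI),np.sin(PSI)]);YS=np.array([-np.sin(PSI),np.cos(PSI)])
def w(p): return O+p[0]*XS+p[1]*YS
def scr(p): d=np.array(p)[:2]-O; return np.array([d@XS,d@YS])
def eye(th): return np.array([160*np.sin(th)-22*np.cos(th),170-160*np.cos(th)-22*np.sin(th)])
H0=7.8; L=244.5  # TCP over eye height, along bar
def tcp(th,yaws,a,eyeoff=(0,0)):
    e=w(eye(th)+np.array(eyeoff)); yaw=yaws+PSI
    r=L*np.cos(a)-H0*np.sin(a); z=26+L*np.sin(a)+H0*np.cos(a)
    return np.array([e[0]-r*np.cos(yaw),e[1]-r*np.sin(yaw),z]),yaw
def rows(lst,off=(0,0)):
    s,R=pose();print("t",s["time_s"],"pos",s["eef_pos"].round(1),"eul",R.as_euler('ZYX').round(3),"F",s["force"].round(1),"T",s["wrist_torque"].round(2),"g",round(s["grip_width"],3))
    for q in lst:
        p,y=tcp(*q,off); d=R.inv().apply(p-s["eef_pos"])/10; r=(R.inv()*Rt(y,q[2])).as_rotvec()
        print(q,p.round(1),"->",np.r_[r.round(3),d.round(2)].tolist())
E
python3 - <<'E'
from h import *
print(scr([739.9,69.2]),eye(.083))
rows([(.083,.281,0),(.083,.281,.1),(.083,.281,.2),(.083,.281,.3),(.083,.281,.35)])
E
```

```text
[-8.70167805  9.27797387] [-8.6595069   8.72689951]
t 3.1333 pos [499.5  27.3  33.8] eul [0.168 0.    3.141] F [-0.9  0.2  0.3] T [-0.01 -0.01 -0.03] g 0.214
(0.083, 0.281, 0) [498.8  27.8  33.8] -> [0.0, 0.0, -0.0, -0.06, -0.05, -0.0]
(0.083, 0.281, 0.1) [500.8  28.1  58.2] -> [0.0, -0.1, -0.0, 0.14, -0.05, -2.44]
(0.083, 0.281, 0.2) [505.2  28.8  82.2] -> [0.0, -0.2, -0.001, 0.58, -0.05, -4.84]
(0.083, 0.281, 0.3) [511.9  30.  105.7] -> [0.0, -0.3, -0.001, 1.26, -0.05, -7.19]
(0.083, 0.281, 0.35) [516.1  30.7 117.2] -> [0.0, -0.35, -0.001, 1.68, -0.05, -8.34]
```

Request:
move_arm(series=[[0,-0.05,0,0.08,0,-1.2,0],[0,-0.1,0,0.2,0,-2.45,0],[0,-0.15,0,0.4,0,-3.65,0],[0,-0.2,0,0.63,0,-4.85,0],[0,-0.2,0,0.63,0,-4.85,0]])

```text
time_s: 3.55
eef_pos: [507.4, 28.4, 83.7]
ee_rot: [0.009, 0.992, 0.083, -0.099]
force: [-0.3, -0.1, -1.4]
grip_width: 0.209
```

Run:
```python
from h import *
rows([(.083,.281,.2),(.083,.281,.28),(.083,.281,.36)])
c=capture("wrist");cv2.imwrite("pics/w5.png",c["frame"][:,:,::-1])
```

```text
t 3.55 pos [507.4  28.4  83.7] eul [0.168 0.199 3.14 ] F [-0.3 -0.1 -1.4] T [-0.02 -0.08 -0.05] g 0.209
(0.083, 0.281, 0.2) [505.2  28.8  82.2] -> [0.002, -0.001, -0.0, -0.18, -0.08, 0.19]
(0.083, 0.281, 0.28) [510.3  29.7 101.1] -> [0.002, -0.081, -0.0, -0.04, -0.08, -1.76]
(0.083, 0.281, 0.36) [517.   30.8 119.4] -> [0.002, -0.161, -0.0, 0.26, -0.08, -3.69]
```

View pics/w5.png

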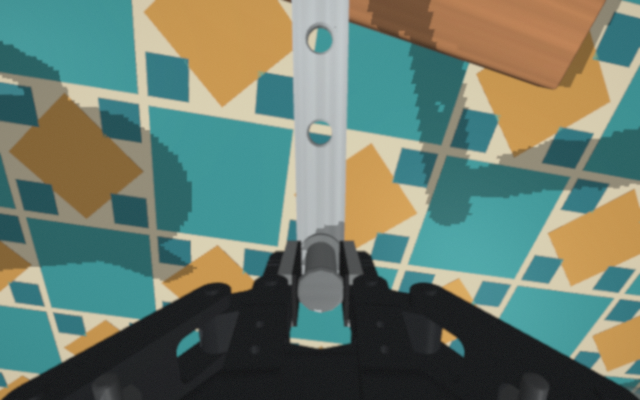

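Request:
move_arm(series=[[0,-0.04,0,0.1,0,-0.85,0],[0,-0.08,0,0.12,0,-1.76,0],[0,-0.12,0,0.25,0,-2.75,0],[0,-0.16,0,0.4,0,-3.7,0],[0,-0.16,0,0.4,0,-3.7,0]])

```text
time_s: 4.02
eef_pos: [518.3, 30.4, 117.7]
ee_rot: [0.015, 0.981, 0.083, -0.177]
force: [-0.6, 0.8, -1.6]
grip_width: 0.206
```

Run:
```python
from h import *
rows([(.083,.281,.36),(.083,.16,.36),(.083,.04,.36),(.083,-.08,.36),(.083,-.2,.36)])
rows([(.11,.18,.36),(.15,.08,.36),(.2,-.02,.36),(.25,-.1,.36),(.3,-.1,.36)])
for th in [.083,.2,.3,.4,.5,.6,.72]:
  d=eye(th)-PEG;print(th,np.hypot(*d),np.arctan2(d[1],d[0]))
```

```text
t 4.0167 pos [518.3  30.4 117.7] eul [0.168 0.357 3.141] F [-0.6  0.8 -1.6] T [-0.09 -0.09 -0.06] g 0.206
(0.083, 0.281, 0.36) [517.   30.8 119.4] -> [0.001, -0.003, -0.0, -0.18, -0.06, -0.12]
(0.083, 0.16, 0.36) [514.1  58.  119.4] -> [0.043, -0.003, 0.113, -0.02, -2.79, -0.18]
(0.083, 0.04, 0.36) [514.4  85.1 119.4] -> [0.086, -0.003, 0.226, 0.44, -5.46, -0.35]
(0.083, -0.08, 0.36) [518.  112.  119.4] -> [0.128, -0.003, 0.338, 1.19, -8.05, -0.63]
(0.083, -0.2, 0.36) [524.8 138.3 119.4] -> [0.17, -0.003, 0.45, 2.23, -10.52, -1.02]
t 4.0167 pos [518.3  30.4 117.7] eul [0.168 0.357 3.141] F [-0.6  0.8 -1.6] T [-0.09 -0.09 -0.06] g 0.206
(0.11, 0.18, 0.36) [518.6  52.8 119.4] -> [0.036, -0.003, 0.094, 0.32, -2.21, -0.3]
(0.15, 0.08, 0.36) [524.6  74.7 119.4] -> [0.071, -0.003, 0.188, 1.22, -4.26, -0.64]
(0.2, -0.02, 0.36) [534.6  96.6 119.4] -> [0.107, -0.003, 0.282, 2.48, -6.25, -1.11]
(0.25, -0.1, 0.36) [545.8 114.2 119.4] -> [0.135, -0.003, 0.357, 3.79, -7.8, -1.6]
(0.3, -0.1, 0.36) [553.8 114.4 119.4] -> [0.135, -0.003, 0.357, 4.54, -7.69, -1.88]
0.083 51.113351384006215 -0.3866262802958685
0.2 68.94750962966766 -0.2819223468581032
0.3 84.07658816268726 -0.20791709252334606
0.4 99.02921303692341 -0.14120464434183674
0.5 113.7547354697458 -0.07885266675281816
0.6 128.20931968009825 -0.019312064904240603
0.72 145.14074632054775 0.04965926343205697
```

Request:
move_arm(series=[[0.02,-0.01,0.056,-0.02,-1.4,-0.2,0],[0.043,-0.01,0.113,0.1,-2.79,-0.3,0],[0.065,-0.01,0.17,0.3,-4.12,-0.37,0],[0.086,-0.01,0.226,0.56,-5.46,-0.45,0],[0.107,-0.01,0.282,0.93,-6.75,-0.6,0]])

```text
time_s: 4.43
eef_pos: [516.8, 99.4, 118.7]
ee_rot: [-0.012, 0.981, -0.067, -0.182]
force: [1.0, -0.2, -1.8]
grip_width: 0.211
```

Run:
```python
from h import *
rows([(.083,.02,.36),(.083,-.08,.36),(.083,-.14,.36),(.083,-.2,.36)])
```

```text
t 4.4333 pos [516.8  99.4 118.7] eul [-0.137  0.367  3.141] F [ 1.  -0.2 -1.8] T [-0.1  -0.2  -0.01] g 0.211
(0.083, 0.02, 0.36) [514.8  89.6 119.4] -> [-0.015, 0.007, -0.041, -0.09, 0.99, -0.04]
(0.083, -0.08, 0.36) [518.  112.  119.4] -> [0.02, 0.007, 0.053, -0.08, -1.27, -0.05]
(0.083, -0.14, 0.36) [521.  125.2 119.4] -> [0.041, 0.007, 0.109, 0.03, -2.62, -0.09]
(0.083, -0.2, 0.36) [524.8 138.3 119.4] -> [0.063, 0.007, 0.165, 0.22, -3.96, -0.16]
```

Request:
move_arm(series=[[0.02,0,0.053,0.02,-1.27,-0.08,0],[0.041,0,0.109,0.13,-2.62,-0.12,0],[0.063,0,0.165,0.32,-3.96,-0.2,0],[0.063,0,0.165,0.32,-3.96,-0.2,0]])

```text
time_s: 4.77
eef_pos: [525.4, 139.2, 118.2]
ee_rot: [-0.029, 0.971, -0.154, -0.18]
force: [-0.8, -0.6, -1.5]
grip_width: 0.209
```

Run:
```python
from h import *
rows([(.083,-.2,.36),(.13,-.2,.36),(.19,-.2,.36),(.25,-.2,.36),(.31,-.2,.36),(.37,-.16,.36)])
c=capture("wrist");cv2.imwrite("pics/w6.png",c["frame"][:,:,::-1])
c=capture("top");crop(c,"t6.png",215,50,375,220,4)
```

```text
t 4.7667 pos [525.4 139.2 118.2] eul [-0.315  0.366 -3.141] F [-0.8 -0.6 -1.5] T [-0.1 -0.1  0. ] g 0.209
(0.083, -0.2, 0.36) [524.8 138.3 119.4] -> [-0.001, 0.006, -0.002, -0.07, 0.11, -0.1]
(0.13, -0.2, 0.36) [532.3 137.2 119.4] -> [-0.001, 0.006, -0.002, 0.63, -0.02, -0.37]
(0.19, -0.2, 0.36) [541.9 136.3 119.4] -> [-0.001, 0.006, -0.002, 1.51, -0.24, -0.71]
(0.25, -0.2, 0.36) [551.6 136.  119.4] -> [-0.001, 0.006, -0.002, 2.38, -0.51, -1.04]
(0.31, -0.2, 0.36) [561.3 136.3 119.4] -> [-0.001, 0.006, -0.002, 3.23, -0.84, -1.37]
(0.37, -0.16, 0.36) [568.4 128.5 119.4] -> [-0.015, 0.006, -0.039, 4.08, -0.32, -1.69]
```

View pics/w6.png

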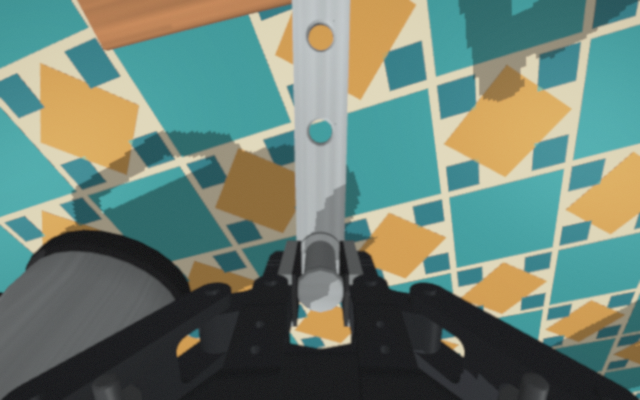

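View pics/t6.png

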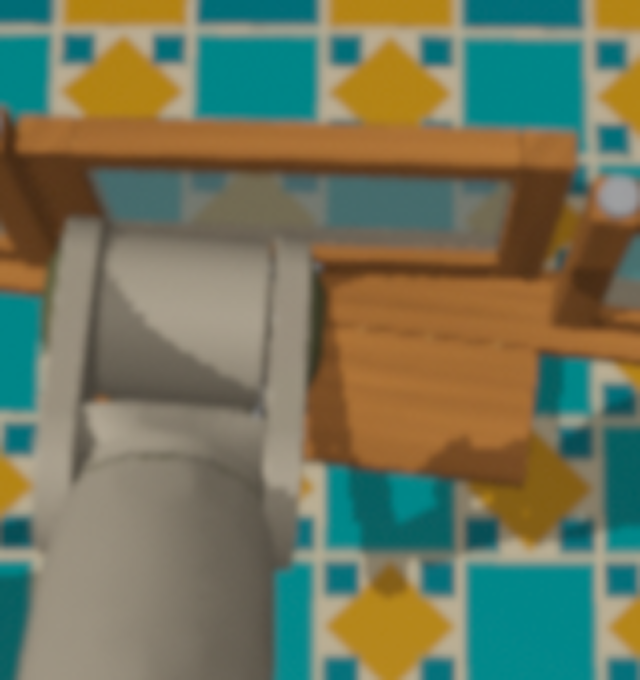

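Run:
```python
from h import *
rows([(.13,-.2,.35),(.19,-.2,.33),(.25,-.19,.31),(.31,-.18,.28),(.37,-.16,.25)])
```

```text
t 4.8667 pos [525.1 137.8 118.6] eul [-0.312  0.367  3.141] F [-1.   0.2 -0.5] T [ 0.05 -0.11  0.02] g 0.213
(0.13, -0.2, 0.35) [531.4 137.5 117.2] -> [0.001, 0.017, 0.001, 0.62, -0.16, -0.08]
(0.19, -0.2, 0.33) [539.4 137.1 112.6] -> [0.001, 0.037, 0.001, 1.5, -0.37, 0.07]
(0.25, -0.19, 0.31) [546.8 135.2 108. ] -> [-0.002, 0.057, -0.008, 2.38, -0.41, 0.22]
(0.31, -0.18, 0.28) [553.5 133.9 101.1] -> [-0.006, 0.087, -0.018, 3.26, -0.5, 0.63]
(0.37, -0.16, 0.25) [559.8 130.9  94. ] -> [-0.011, 0.117, -0.037, 4.16, -0.41, 1.03]
```

Request:
move_arm(series=[[0,0.017,0,0.7,-0.16,-0.1,0],[0,0.037,0,1.55,-0.35,0.05,0],[0,0.057,-0.008,2.43,-0.41,0.2,0],[-0.006,0.087,-0.018,3.3,-0.5,0.6,0],[-0.011,0.117,-0.037,4.2,-0.41,1.0,0]])

```text
time_s: 5.28
eef_pos: [560.9, 130.4, 93.4]
ee_rot: [-0.017, 0.983, -0.134, -0.122]
force: [-3.4, 0.4, -0.0]
grip_width: 0.214
```

Run:
```python
from h import *
rows([(.37,-.16,.25),(.43,-.12,.23),(.49,-.09,.21),(.55,-.05,.19),(.61,-.02,.17),(.66,.0,.16)])
```

```text
t 5.2833 pos [560.9 130.4  93.4] eul [-0.271  0.248 -3.141] F [-3.4  0.4 -0. ] T [-0.    0.26  0.01] g 0.214
(0.37, -0.16, 0.25) [559.8 130.9  94. ] -> [0.0, -0.002, 0.002, -0.13, -0.03, -0.03]
(0.43, -0.12, 0.23) [565.7 123.6  89.3] -> [-0.009, 0.018, -0.037, 0.73, 0.52, 0.24]
(0.49, -0.09, 0.21) [572.5 118.9  84.6] -> [-0.016, 0.038, -0.067, 1.6, 0.79, 0.5]
(0.55, -0.05, 0.19) [579.  112.4  79.8] -> [-0.024, 0.058, -0.106, 2.49, 1.25, 0.77]
(0.61, -0.02, 0.17) [586.1 108.6  75.1] -> [-0.029, 0.078, -0.135, 3.37, 1.42, 1.04]
(0.66, 0.0, 0.16) [592.5 106.9  72.7] -> [-0.032, 0.088, -0.155, 4.07, 1.41, 1.11]
```

Request:
move_arm(series=[[-0.009,0.018,-0.037,0.75,0.5,0.22,0],[-0.016,0.038,-0.067,1.6,0.79,0.48,0],[-0.024,0.058,-0.106,2.5,1.25,0.75,0],[-0.029,0.078,-0.135,3.4,1.42,1.0,0],[-0.029,0.078,-0.135,3.4,1.42,1.0,0]])

```text
time_s: 5.7
eef_pos: [587.6, 107.4, 74.2]
ee_rot: [-0.005, 0.994, -0.066, -0.083]
force: [2.0, 0.1, -2.0]
grip_width: 0.21
```

Run:
```python
from h import *
rows([(.66,.01,.15),(.69,.03,.13),(.72,.05,.12)])
c=capture("wrist");cv2.imwrite("pics/w7.png",c["frame"][:,:,::-1])
np.save("w7.npy",c,allow_pickle=True)
c=capture("scene");crop(c,"s7.png",195,120,355,310,4)
```

```text
t 5.7 pos [587.6 107.4  74.2] eul [-0.132  0.167  3.141] F [ 2.   0.1 -2. ] T [ 0.01 -0.3   0.01] g 0.21
(0.66, 0.01, 0.15) [591.8 104.6  70.3] -> [-0.004, 0.017, -0.029, 0.51, 0.22, 0.31]
(0.69, 0.03, 0.13) [594.9 101.8  65.4] -> [-0.007, 0.037, -0.049, 0.93, 0.45, 0.73]
(0.72, 0.05, 0.12) [598.5  99.2  63. ] -> [-0.009, 0.047, -0.069, 1.36, 0.67, 0.9]
```

View pics/w7.png

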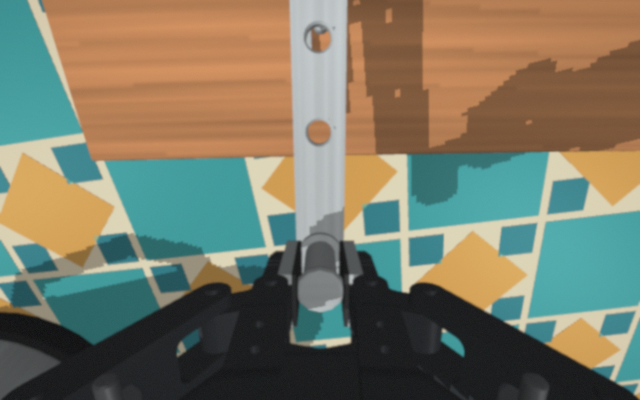

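View pics/s7.png

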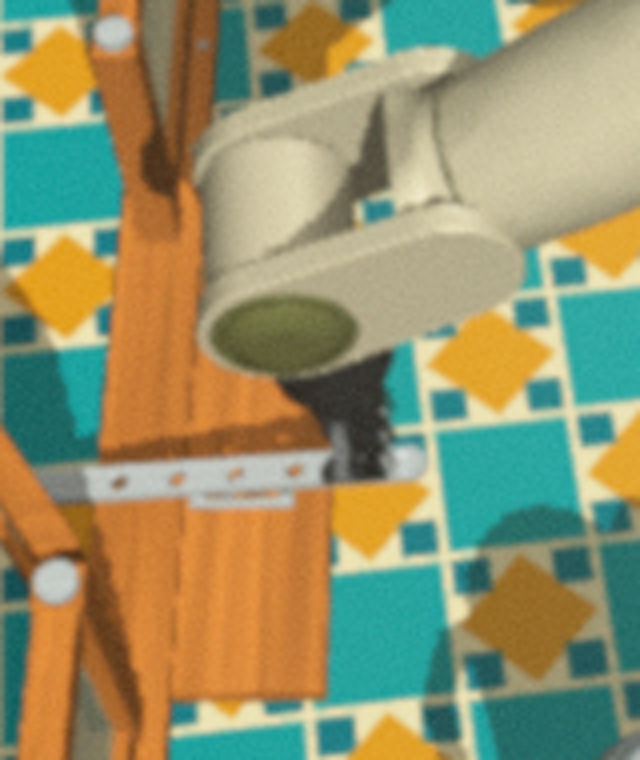

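Request:
move_arm(series=[[-0.004,0.017,-0.029,0.5,0.22,0.3,0],[-0.007,0.037,-0.049,0.95,0.45,0.65,0],[-0.009,0.047,-0.069,1.36,0.67,0.85,0],[-0.009,0.047,-0.069,1.36,0.67,0.85,0]])

```text
time_s: 6.13
eef_pos: [597.9, 99.5, 64.2]
ee_rot: [-0.002, 0.998, -0.032, -0.061]
force: [1.3, -0.2, -2.1]
grip_width: 0.208
```

```bash
cat >> h.py <<'E'
def look(n):
    c=capture("wrist");np.save(n+".npy",c,allow_pickle=True);crop(c,n+".png",240,0,400,150,5);return c
E
python3 - <<'E'
from h import *
rows([(.72,.05,.12)])
look("w8")
E
```

```text
t 6.1333 pos [597.9  99.5  64.2] eul [-0.064  0.122 -3.141] F [ 1.3 -0.2 -2.1] T [-0.07 -0.35  0.  ] g 0.208
(0.72, 0.05, 0.12) [598.5  99.2  63. ] -> [-0.001, 0.002, -0.001, 0.08, 0.03, 0.11]
```

View pics/w8.png

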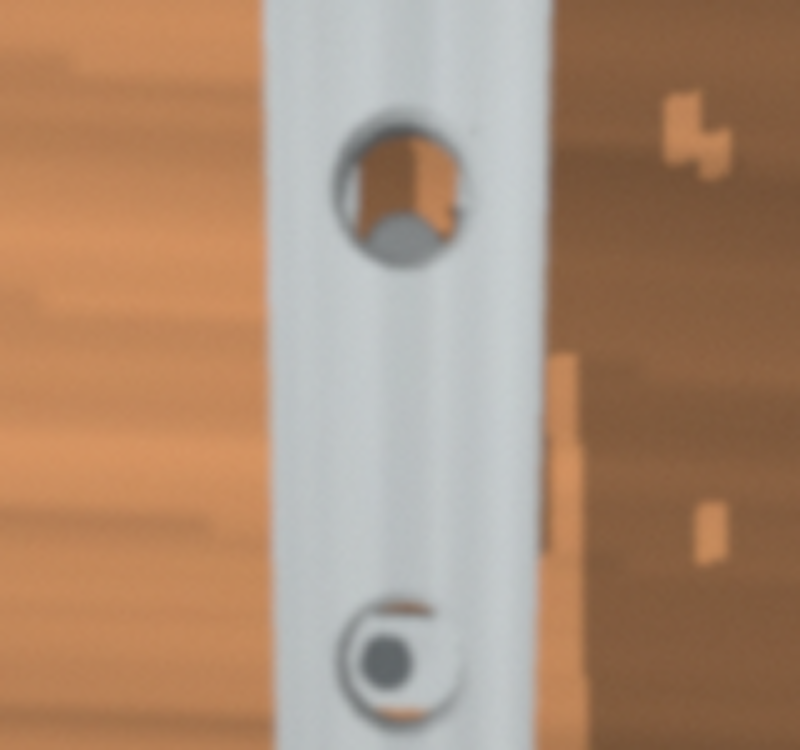

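Run:
```python
from h import *
c=np.load("w8.npy",allow_pickle=True).item()
s,R=pose()
P=lambda x,y:(240+(x-2)/5,(y-2)/5)
a=.122
e=w(eye(.72))
zt=lambda d: 26+d*np.sin(a)+3*np.cos(a)
h2=onz(c,P(401,188),zt(145));h1=onz(c,P(401,663),zt(185))
print("holes top rim",h2,h1,np.linalg.norm(h1-h2))
pk=onz(c,P(402,250),35);print("peg",pk,scr(pk))
print("peg top edge",onz(c,P(402,212),35))
# hole via TCP: hole lower rim 
hb=s["eef_pos"]+R.apply([100,0,0]);print("hole kin (along bar)",hb,scr(hb))
print("hole top->",scr(h2), "knob z dir")
```

```text
holes top rim [695.0094196   94.16129156  46.62385133] [656.04509724  96.70700766  51.49175468] 39.3496578250759
peg [691.00158466  94.35719522  35.        ] [-60.12495056  28.76095461]
peg top edge [694.16440836  94.15040448  35.        ]
hole kin (along bar) [697.06365968  93.27593378  52.36558108] [-53.97961501  28.37014672]
hole top-> [-56.12058639  29.01822251] knob z dir
```

```bash
cat >> h.py <<'E'
def rel(a1,dx=0,dyaw=0,a0=None):
    # lower/raise bar about its present eye to lift a1, shift eye by dx along the bar, turn dyaw
    s,R=pose();y,p,_=R.as_euler('ZYX'); a0=p if a0 is None else a0
    r=lambda a:L*np.cos(a)-H0*np.sin(a); z=lambda a:L*np.sin(a)+H0*np.cos(a)
    u=lambda y:np.array([np.cos(y),np.sin(y),0])
    e=s["eef_pos"]+r(a0)*u(y)-[0,0,z(a0)]
    t=e+dx*u(y)-r(a1)*u(y+dyaw)+[0,0,z(a1)]
    d=R.inv().apply(t-s["eef_pos"])/10; rr=(R.inv()*Rt(y+dyaw,p+a1-a0)).as_rotvec()
    print("t",round(s["time_s"],2),"pos",s["eef_pos"].round(2),"eul",round(y,3),round(p,3),"F",s["force"].round(1),"T",s["wrist_torque"].round(2),"g",round(s["grip_width"],3),"eye",e.round(1),"->",np.r_[rr.round(3),d.round(2)].tolist())
E
python3 - <<'E'
from h import *
rel(.122,-2.5);rel(.10,-2.5)
E
```

```text
t 6.18 pos [598.01  99.75  64.49] eul -0.065 0.122 F [ 1.  -0.6 -1.3] T [-0.03 -0.35 -0.02] g 0.208 eye [839.2  84.   27.1] -> [-0.001, -0.0, 0.0, -0.25, 0.0, 0.02]
t 6.18 pos [598.01  99.75  64.49] eul -0.065 0.122 F [ 1.  -0.6 -1.3] T [-0.03 -0.35 -0.02] g 0.208 eye [839.2  84.   27.1] -> [-0.001, 0.022, -0.0, -0.26, 0.0, 0.56]
```

Request:
move_arm(series=[[0,0,0,-0.12,0,0.01,0],[0,0,0,-0.25,0,0.02,0],[0,0.01,0,-0.25,0,0.25,0],[0,0.022,0,-0.26,0,0.56,0],[0,0.022,0,-0.26,0,0.56,0]])

```text
time_s: 6.6
eef_pos: [594.2, 100.1, 58.6]
ee_rot: [-0.002, 0.998, -0.033, -0.05]
force: [1.3, -0.3, -3.3]
grip_width: 0.209
```

Run:
```python
from h import *
rel(.1,0);look("w9")
```

```text
t 6.6 pos [594.2  100.08  58.65] eul -0.065 0.1 F [ 1.3 -0.3 -3.3] T [-0.1  -0.28 -0.  ] g 0.209 eye [836.2  84.2  26.6] -> [-0.001, -0.0, 0.0, 0.0, -0.0, -0.01]
```

View pics/w9.png

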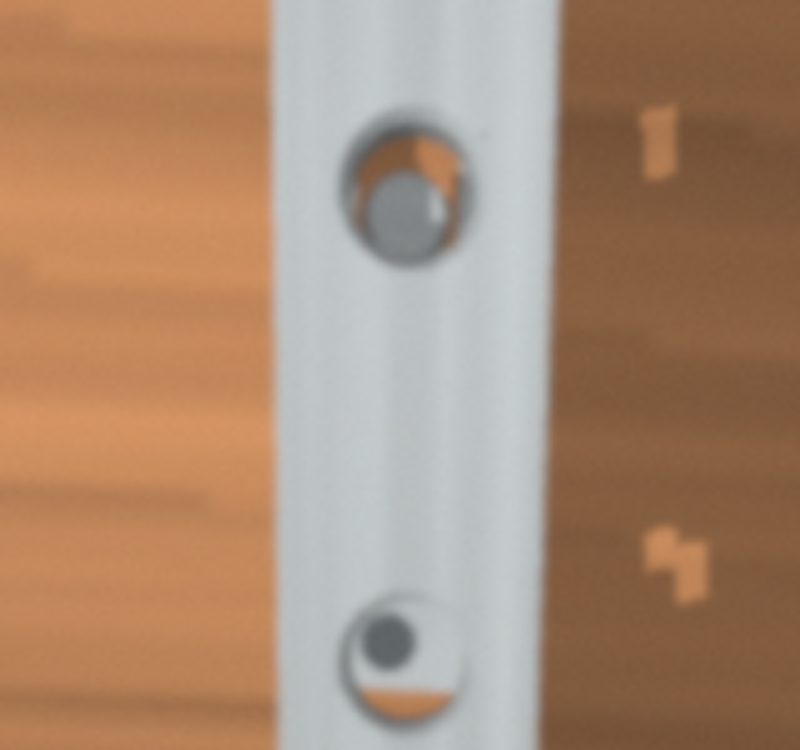

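Run:
```python
from h import *
c=np.load("w9.npy",allow_pickle=True).item()
P=lambda x,y:(240+(x-2)/5,(y-2)/5)
a=.10
zt=lambda d: 26+d*np.sin(a)+3*np.cos(a)
h2=onz(c,P(408,188),zt(145));h1=onz(c,P(402,662),zt(185))
pk=onz(c,P(404,216),35);print(h2,h1,np.linalg.norm(h2-h1),"peg",pk,scr(pk)-scr(h2), (onz(c,P(362,216),35)-onz(c,P(446,216),35)))
print("outward on lowering",145*(1-np.cos(a))+3*np.sin(a))
```

```text
[691.61497875  93.97542067  43.46085791] [652.7141798   97.06000831  47.45419458] 39.22669470972252 peg [690.38930721  94.39885313  35.        ] [-1.26560067  0.28252562] [0.50029204 7.51212631 0.        ]
outward on lowering 1.0238962846267405
```

Run:
```python
from h import *
for a in [.085,.07,.055]: rel(a,-.2,-.002)
```

```text
t 6.65 pos [594.3  100.06  58.93] eul -0.065 0.1 F [ 0.2 -0.3 -1.4] T [ 0.01 -0.05  0.03] g 0.21 eye [836.3  84.2  26.7] -> [-0.001, 0.015, 0.002, -0.03, -0.05, 0.37]
t 6.65 pos [594.3  100.06  58.93] eul -0.065 0.1 F [ 0.2 -0.3 -1.4] T [ 0.01 -0.05  0.03] g 0.21 eye [836.3  84.2  26.7] -> [-0.001, 0.03, 0.002, -0.03, -0.05, 0.74]
t 6.65 pos [594.3  100.06  58.93] eul -0.065 0.1 F [ 0.2 -0.3 -1.4] T [ 0.01 -0.05  0.03] g 0.21 eye [836.3  84.2  26.7] -> [-0.001, 0.045, 0.002, -0.03, -0.05, 1.11]
```

Request:
move_arm(series=[[0,0.015,0.002,-0.03,-0.04,0.37,0],[0,0.022,0.002,-0.03,-0.04,0.55,0],[0,0.03,0.002,-0.03,-0.04,0.74,0],[0,0.03,0.002,-0.03,-0.04,0.74,0]])

```text
time_s: 6.98
eef_pos: [593.0, 100.6, 51.3]
ee_rot: [-0.002, 0.999, -0.034, -0.035]
force: [1.3, -0.4, -2.3]
grip_width: 0.211
```

Run:
```python
from h import *
for a in [.05,.03]: rel(a)
look("w10")
```

```text
t 6.98 pos [593.03 100.58  51.33] eul -0.067 0.07 F [ 1.3 -0.4 -2.3] T [-0.05 -0.17 -0.08] g 0.211 eye [835.8  84.2  26.3] -> [-0.001, 0.02, -0.0, -0.01, 0.0, 0.5]
t 6.98 pos [593.03 100.58  51.33] eul -0.067 0.07 F [ 1.3 -0.4 -2.3] T [-0.05 -0.17 -0.08] g 0.211 eye [835.8  84.2  26.3] -> [-0.001, 0.04, -0.0, -0.01, 0.0, 0.99]
```

View pics/w10.png

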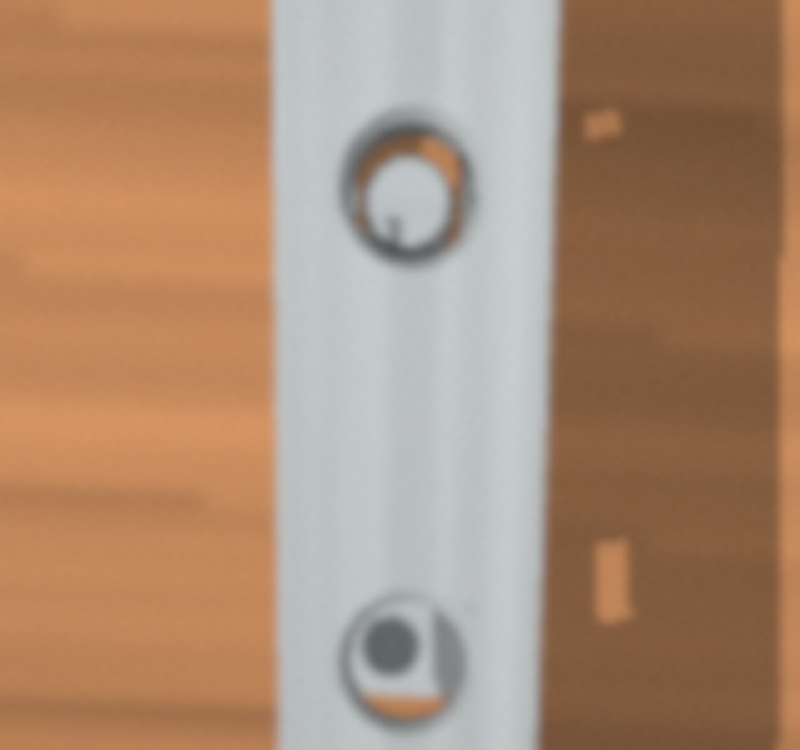

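Request:
move_arm(series=[[0,0.01,0,0,0,0.25,0],[0,0.02,0,-0.01,0,0.5,0],[0,0.03,0,-0.01,0,0.75,0],[0,0.04,0,-0.01,0,1.0,0],[0,0.04,0,-0.01,0,1.0,0]])

```text
time_s: 7.45
eef_pos: [592.0, 100.6, 41.1]
ee_rot: [-0.001, 0.999, -0.034, -0.015]
force: [1.0, -0.2, -2.1]
grip_width: 0.214
```

Run:
```python
from h import *
for a in [.015,.0,-.003]: rel(a)
look("w11")
```

```text
t 7.45 pos [592.   100.63  41.09] eul -0.067 0.03 F [ 1.  -0.2 -2.1] T [-0.01 -0.23 -0.11] g 0.214 eye [835.6  84.2  25.8] -> [-0.001, 0.015, -0.0, -0.01, 0.0, 0.38]
t 7.45 pos [592.   100.63  41.09] eul -0.067 0.03 F [ 1.  -0.2 -2.1] T [-0.01 -0.23 -0.11] g 0.214 eye [835.6  84.2  25.8] -> [-0.001, 0.03, -0.0, -0.01, 0.0, 0.74]
t 7.45 pos [592.   100.63  41.09] eul -0.067 0.03 F [ 1.  -0.2 -2.1] T [-0.01 -0.23 -0.11] g 0.214 eye [835.6  84.2  25.8] -> [-0.001, 0.033, -0.0, -0.01, 0.0, 0.82]
```

View pics/w11.png

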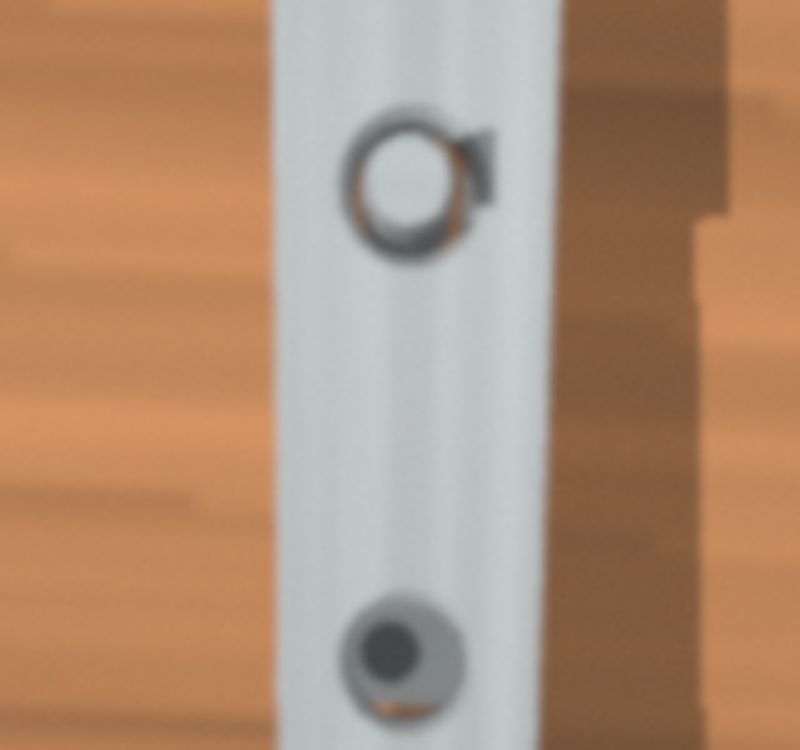

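Peg at crop (405,178) stands up through the second hole, centred. Lower the remaining bit, gently, to just short of the stop.

Request:
move_arm(series=[[0,0.01,0,0,0,0.25,0],[0,0.02,0,-0.01,0,0.5,0],[0,0.028,0,-0.01,0,0.68,0],[0,0.028,0,-0.01,0,0.7,0],[0,0.028,0,-0.01,0,0.7,0]])

```text
time_s: 7.92
eef_pos: [591.7, 100.7, 34.5]
ee_rot: [-0.0, 0.999, -0.034, -0.001]
force: [0.7, -0.1, -0.0]
grip_width: 0.21
```

Run:
```python
from h import *
rel(0)
c=look("w12");cv2.imwrite("pics/w12f.png",c["frame"][:,:,::-1])
```

```text
t 7.92 pos [591.71 100.69  34.47] eul -0.067 0.003 F [ 0.7 -0.1 -0. ] T [-0.06 -0.03 -0.06] g 0.21 eye [835.6  84.2  25.9] -> [-0.001, 0.003, -0.0, -0.0, 0.0, 0.07]
```

View pics/w12f.png

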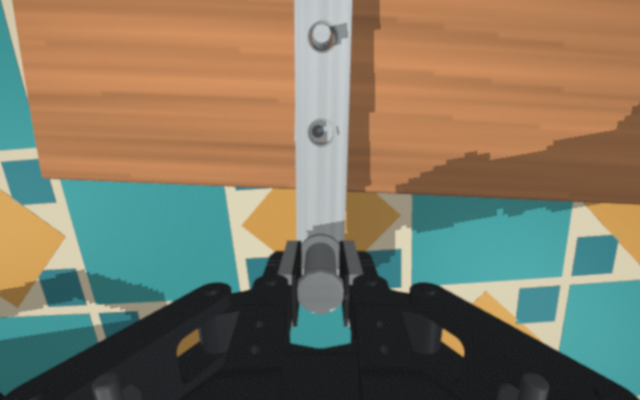

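Request:
move_arm(series=[[0,0,0,0,0,0.05,0],[0,0,0,0,0,0.05,0.3],[0,0,0,0,0,0.05,0.5],[0,0,0,0,0,0.05,0.8],[0,0,0,0,0,0.05,1]])

```text
time_s: 8.38
eef_pos: [591.7, 100.7, 34.0]
ee_rot: [-0.0, 0.999, -0.034, -0.002]
force: [-0.7, 0.0, 0.3]
grip_width: 0.716
```

Request:
move_arm(series=[[0,0,0,0,0,0,1],[0,0,0,0,0,0,1],[0,0,0,0,0,-1,1],[0,0,0,0,0,-3,1],[0,0,0,0,0,-5,1]])

```text
time_s: 8.8
eef_pos: [591.6, 100.7, 84.9]
ee_rot: [-0.0, 0.999, -0.034, -0.002]
force: [0.4, -0.2, 1.0]
grip_width: 0.998
```

Run:
```python
from h import *
rel(0)
c=look("w13");cv2.imwrite("pics/w13f.png",c["frame"][:,:,::-1])
```

```text
t 8.8 pos [591.63 100.66  84.95] eul -0.067 0.004 F [ 0.4 -0.2  1. ] T [ 0.02 -0.07  0.01] g 0.998 eye [835.5  84.2  76.2] -> [-0.001, 0.004, -0.0, -0.0, 0.0, 0.1]
```

View pics/w13f.png

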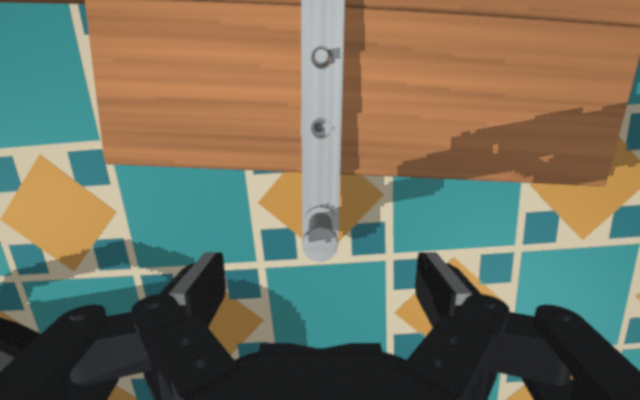

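Request:
move_arm(series=[[0,0,0,0,0,-4,1],[0,0,0,0,0,-8,1],[0,0,0,-3,0,-11,1],[0,0,0,-7,1,-11,1],[0,0,0,-11,2,-11,1]])

```text
time_s: 9.27
eef_pos: [482.4, 88.2, 201.3]
ee_rot: [-0.0, 0.999, -0.033, 0.004]
force: [0.8, -1.0, 0.1]
grip_width: 1.001
```

Request:
move_arm(series=[[0,0,0,-3,3,0,1],[0,0,0,-5,6,0,1],[0,0,0,-7,9,0,1],[0,0,0,-8,13,0,1],[0,0,0,-9,17,0,1]])

```text
time_s: 9.68
eef_pos: [380.2, -76.4, 201.4]
ee_rot: [-0.0, 0.999, -0.032, 0.005]
force: [1.1, -0.4, 0.0]
grip_width: 1.001
```

Run:
```python
from h import *
c=capture("top");cv2.imwrite("pics/t14f.png",c["frame"][:,:,::-1]);crop(c,"t14.png",215,50,375,190,5);np.save("t14.npy",c,allow_pickle=True)
c=capture("scene");crop(c,"s14.png",170,100,370,310,3)
```

```text
(no output)
```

View pics/t14.png

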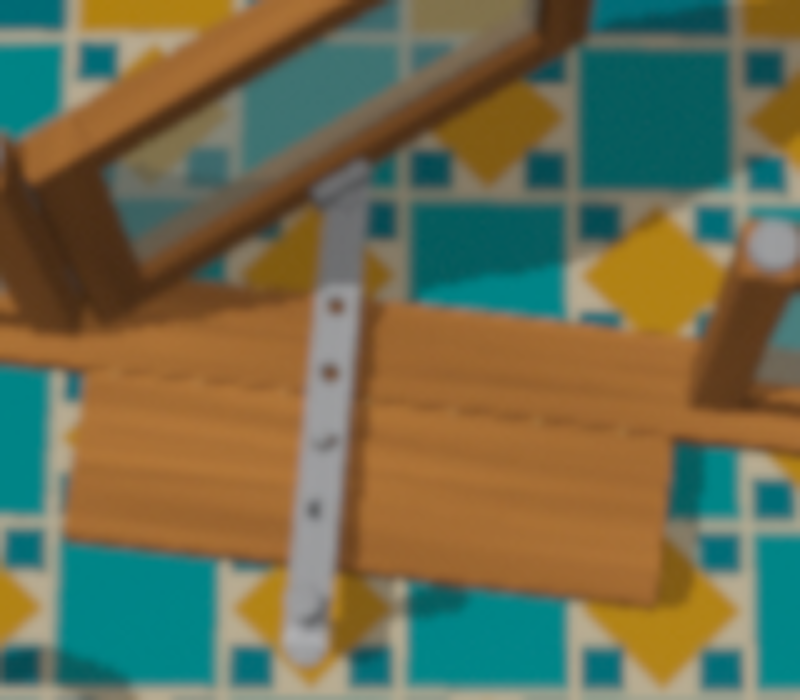

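View pics/s14.png

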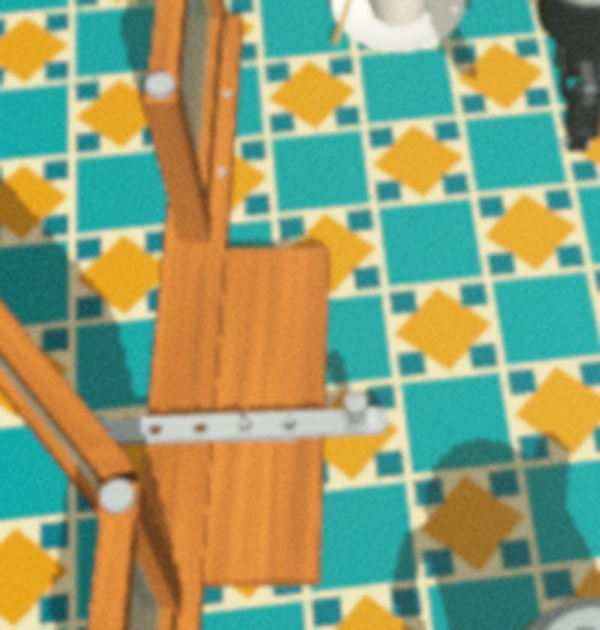

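View pics/t14f.png

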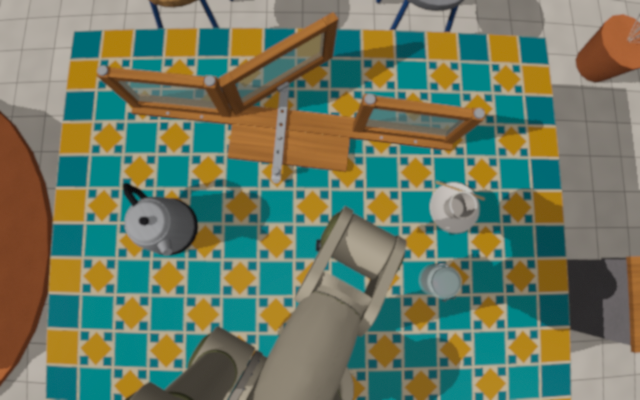

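Request:
move_arm(series=[[0,0,0,0,0,0,1],[0,0,0,0,0,0,1],[0,0,0,0,0,0,1]])

```text
time_s: 10.03
eef_pos: [380.4, -79.1, 201.5]
ee_rot: [0.0, 0.999, -0.036, 0.005]
force: [-0.2, -0.2, 0.4]
grip_width: 0.997
```

```bash
python3 -c "
from rig import job;print(job.finish_job())"
```

```text
the job is handed in; nothing more can be done
None
```

The wing now stands open at about 0.72 rad on its stay, with the peg through the second hole from the knob and the bar fully down. I gripped the knob, lifted the bar over the peg and pushed the wing out. Using the wrist camera, I centred the hole over the peg and lowered the bar in small steps. Force readings between moves stayed under about 4 N, with no sign of the bar catching on the peg.

After letting go and backing the arm off, the wrist, top and scene pictures all show the peg in that hole with the bar lying flat. Just before release the gripper was within about 0.7 mm of its bar-down height. The kettle, jar, cup and saucer look unmoved. It was handed in at about 10 s, and none of my checks failed or disagreed.

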